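Strip the relay test rail and send the tray on

ROBOT

A 7-joint arm with a two-finger parallel gripper is mounted at the origin on the work surface. World frame = base frame: x ahead of the robot, y to its left, z up, the work surface at z = 0. Lengths are in m, angles in rad, forces in N, time in s.
With the tool pointing down it reaches from about 0.4 to 0.85 m from the base axis. Payload 10.4 kg.
Tool frame: the origin (TCP) lies between the finger pads; the fingertips stand 8 mm ahead of it and the grasp point (between the pads) lies 11 mm behind it; z points along the fingers, y is the line along which they close (so a half turn about z gives the same grasp; the last joint's range is limited). The gripper opens to 87 mm and grips with 3 to 60 N. Pads are 19 mm wide; open, the fingers measure 117 mm over their backs; the gripper's body (75 mm by 190 mm) begins 51 mm behind the grasp point.
Start: joints at [-1.369, 0.332, -0.065, 1.46, 0.022, 1.35, -0.088], TCP at [0.139, 0.609, 0.231] pointing down, gripper open.
Joint ranges: [-2.6, 2.6], [-0.5, 2.12], [-1.47, 1.34], [0.16, 2.42], [-1.27, 4.41], [0.06, 2.06], [-2.6, 2.6]. Speed limits (rad/s): [2.22, 2.22, 2.79, 2.79, 3.14, 3.14, 3.14].

INTERFACE

Orientations are given as a rotation vector (axis times angle).
In Python, from plant import bot gives the robot as it stands.
- The arm moves only by the tool jog_arm, never from a script. Its argument "series" is one flat list of numbers, 6 for each row, row after row: the shift along the world's x, y, z as a fraction of full scale, then the turn, a rotation vector about the world's x, y, z as a fraction of full scale. In form: [dx, dy, dz, wx, wy, wz, dx, dy, dz, wx, wy, wz, ...]. A call has exactly 5 rows; each row is the pose to reach, as a shift and turn from the pose commanded when the call began; what a row does not reach only later rows make up. Full scale, the value 1, is 100 mm for a shift and 45 degrees for a turn. A row lasts 1/8 s, in which the tool goes at most 62.5 mm and 10.7 degrees, less where a joint would pass 70% of its speed; a pose out of reach is approached as far as the arm can. A call with a number of a shift or a turn outside -1 to 1 is refused whole. A call with a gripper value outside its range is refused whole. "fingers" is the opening, from 0 (shut) to 1 (fully open), set as the call begins (left out, the last holds). The fingers move at their own pace and stop on an object; "grip_force" is the grip in N (left out, the last holds). Time passes only in rows, so rows that repeat a pose let the fingers close, or fill a call up. It gives the time, the measured TCP pose, the force, the opening and the grip force at its end, in the units of the state.
- bot.get_state(): the state, without advancing time (a new reading comes with each control period).
- bot.capture(name): name is "side" or "top"; returns a dict with "frame" (384x512x3 uint8, red, green, blue), "camera_matrix" (3x3 intrinsics, pixels), "extrinsics" (4x4, takes a point from camera to world coordinates). Camera axes: x right, y down, z forward; pixel columns grow to the right and rows downward; lengths in m; the calibration is good to about 2 mm. A picture is of the moment at which its call begins. There is no depth.
- bot.job_done(): hands the job in; it is judged then, once.
The state is a dict: "time_s": time; "q": joint angles; "qd": joint speeds; "joint_efforts": joint torques, N m; "eef_pos": TCP position; "orientation": TCP orientation; "wrist_force": force on the tool from outside, world axes, zero at the start; "wrist_torque": the same for the moment, N m; "opening": finger opening in m; "grip_force": force on a finger pad.
Only numpy, scipy, OpenCV 4.12 (cv2) and the standard library are available. Lean on these libraries where they do the work, as an engineer would, in place of code of your own. Each camera call takes 0.05 s, during which the arm holds its last target. There are 200 camera calls.

TASK

The test run is over: first throw the rail's isolator lever over to off (fully to the rear), then unclip every relay module from the rail and put them all in the black tray. When all are in it, slide the loaded tray along the bench, without lifting it, until it lies wholly inside the taped outline, and leave the other things on the bench where they are.

Things in the scene. Friction and masses are not known exactly. Their poses are not given: they have to be found in the camera images.
- rail: fixed test rail: aluminium plate 110 x 430 x 12 mm on the bench (x -45 to 65, y -255 to 175 mm from this point, which is on its underside). x points to its rear (roughly away from the robot), y along it, z up. Six places at x = 0, y = -130, -78, -26, 26, 78, 130 mm, each with a module or empty; lips 14 mm (front) and 8 mm high keep modules in line.
- rail_catch (a point): roller of the first (at y = -130 mm) of six sprung catches, one behind each place (tops 24 mm above the plate). Each grips over a bead on a module's rear face; nothing need be pressed: pulled straight up with 10 to 15 N, a module rides over the catch within 12 mm of lift and is free.
- isolator (a joint): angle of the isolator lever on the rail's plate, hinge along the rail's y axis at x = 0, y = -222 mm, 34 mm above the bench: 0 = leaning 0.5 rad to the front (-x of the rail), on; 1.0 = leaning 0.5 rad to the rear (+x), off. It stays where it is left and needs only about 1 N at its tip.
- isolator_tip (a point): centre of the black ball (26 mm across) at the end of the isolator lever, 80 mm from its hinge; pushed towards the rail's +x it goes off.
- tray: the loose open black plastic tray, outside 105 (x) x 255 (y) x 40 mm high, walls and floor 5 mm thick, 0.35 kg empty. Origin at the centre of its underside, y along its length.
- spot: the taped outline on the bench (flat brown tape 12 mm wide), inside 155 (x) x 305 (y) mm. Origin at its centre on the bench, y along its length.
- module0_mid (a point): centre of a white relay module, 0.10 to 0.17 kg: lower body 60 (x) x 30 (y) x 40 mm high, centred on it a block 40 (x) x 30 (y) x 30 mm high. This point is half-way up (35 mm over the underside); z to its top, x to its rear face, with a bead 3.5 mm proud near the foot. At the start it stands on the plate at place 0 of the rail (from -y), axes along the rail's, or is absent.
- module1_mid (a point): centre of a white relay module, 0.10 to 0.17 kg: lower body 60 (x) x 30 (y) x 40 mm high, centred on it a block 40 (x) x 30 (y) x 30 mm high. This point is half-way up (35 mm over the underside); z to its top, x to its rear face, with a bead 3.5 mm proud near the foot. At the start it stands on the plate at place 1 of the rail (from -y), axes along the rail's, or is absent.
- module2_mid (a point): centre of a white relay module, 0.10 to 0.17 kg: lower body 60 (x) x 30 (y) x 40 mm high, centred on it a block 40 (x) x 30 (y) x 30 mm high. This point is half-way up (35 mm over the underside); z to its top, x to its rear face, with a bead 3.5 mm proud near the foot. At the start it stands on the plate at place 2 of the rail (from -y), axes along the rail's, or is absent.
- module3_mid (a point): centre of a white relay module, 0.10 to 0.17 kg: lower body 60 (x) x 30 (y) x 40 mm high, centred on it a block 40 (x) x 30 (y) x 30 mm high. This point is half-way up (35 mm over the underside); z to its top, x to its rear face, with a bead 3.5 mm proud near the foot. At the start it stands on the plate at place 3 of the rail (from -y), axes along the rail's, or is absent.
- module4_mid (a point): centre of a white relay module, 0.10 to 0.17 kg: lower body 60 (x) x 30 (y) x 40 mm high, centred on it a block 40 (x) x 30 (y) x 30 mm high. This point is half-way up (35 mm over the underside); z to its top, x to its rear face, with a bead 3.5 mm proud near the foot. At the start it stands on the plate at place 4 of the rail (from -y), axes along the rail's, or is absent.
- module5_mid (a point): centre of a white relay module, 0.10 to 0.17 kg: lower body 60 (x) x 30 (y) x 40 mm high, centred on it a block 40 (x) x 30 (y) x 30 mm high. This point is half-way up (35 mm over the underside); z to its top, x to its rear face, with a bead 3.5 mm proud near the foot. At the start it stands on the plate at place 5 of the rail (from -y), axes along the rail's, or is absent.
- reel: an orange plastic reel lying flat, 64 mm across, 32 mm high; a bystander, origin at the centre of its underside.
- flux: a small amber glass bottle, 36 mm across, 90 mm tall; a bystander, origin at the centre of its underside.
- driver: a screwdriver lying flat, 170 mm long; a bystander, origin at the centre of its underside (screwdriver: on its long axis).
- tin: a brass-coloured tip-cleaning tin, 70 mm across, 35 mm high; a bystander, origin at the centre of its underside.
- white_box: a closed white box, 80 x 110 x 70 mm; a bystander, origin at the centre of its underside.
There are look-alikes about, which are no part of the job. Leave any red look-alike of the part that bears module5_mid alone.

How it is judged:
By the outcome, as a careful person would: the job done as asked, in the order asked, and still so for the second after the job is handed in, with the robot touching nothing.
Of module0, module1, module2, module3, module4, module5 only 4 to 6 are there at a start; the rules pass over those that are not, and their reading is None.
At some moment in a run one of tray may be knocked a few centimetres aside while the robot is not near it.
Once in a run the grip may slacken for a moment while it holds something.
It also fails if it takes over 210 s, if anything falls off the work surface, if the arm or the gripper's body presses on something with over 40 N, if the wrist force passes 120 N, or if a joint passes its speed limit or range.

## Working session

There is one attempt and no reset: what is moved stays moved. The work goes in short steps, Python scripts to look and compute and a tool call to move; the robot and the scene stay as the last step left them, time stands still between calls to the robot, and variables do not carry over. Pictures are saved under pics/ and viewed, at most 14 in all, crops included, and the job is handed in when it is done.

Besides the shell and the picture viewer there is one more tool, called after ">>>" as a command line: name --argument value ..., lists and objects as JSON in quotes. jog_arm: Moves the arm, as the interface text tells. Its arguments: {"type":"object","properties":{"series":{"type":"array"},"fingers":{"type":"number"},"grip_force":{"type":"number"}},"required":["series"]}

```bash
mkdir -p pics; ls; python3 - <<'E'
from plant import bot
import cv2,json,numpy as np
s=bot.get_state();print({k:np.round(v,3).tolist() for k,v in s.items()})
for n in("side","top"):
    c=bot.capture(n);cv2.imwrite(f"pics/{n}0.png",c["frame"][:,:,::-1])
    print(n,np.round(c["camera_matrix"],1).tolist(),np.round(c["extrinsics"],3).tolist())
E
```

```text
pics
{'time_s': 0.0, 'q': [-1.369, 0.333, -0.065, 1.461, 0.022, 1.35, -0.088], 'qd': [0.0, -0.002, 0.0, 0.002, 0.001, -0.0, 0.001], 'joint_efforts': [0.001, -62.323, 0.025, -38.992, -0.061, 0.039, 0.0], 'eef_pos': [0.139, 0.609, 0.23], 'orientation': [-0.352, -3.122, 0.002], 'wrist_force': [0.211, 0.507, 0.337], 'wrist_torque': [-0.024, 0.038, -0.014], 'grip_force': 0.0, 'opening': 0.087}
side [[352.9, 0.0, 259.1], [0.0, 352.9, 202.4], [0.0, 0.0, 1.0]] [[0.758, -0.366, 0.54, -0.081], [-0.652, -0.399, 0.645, -0.755], [-0.021, -0.841, -0.541, 0.707], [0.0, 0.0, 0.0, 1.0]]
top [[408.0, 0.0, 254.7], [0.0, 408.0, 185.0], [0.0, 0.0, 1.0]] [[0.043, -0.976, 0.214, 0.325], [-0.999, -0.043, 0.007, -0.009], [0.002, -0.214, -0.977, 1.204], [0.0, 0.0, 0.0, 1.0]]
```

View pics/side0.png

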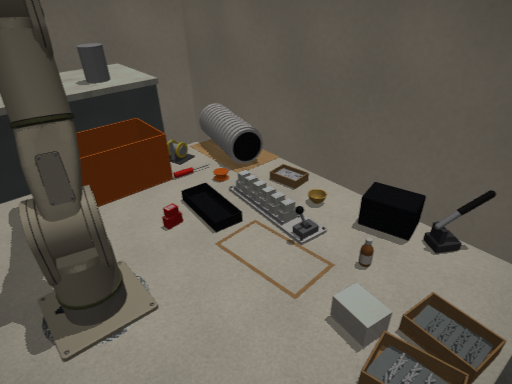

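View pics/top0.png

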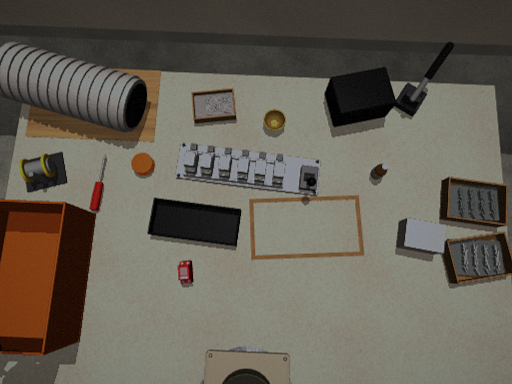

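Top view: tray (195,222), tape (306,227), rail with six white modules from (190,160) to (278,173), isolator ball near (311,181). Candidates that could be mistaken: the red module (185,271) is a look-alike, to be left alone. The black box (360,97) and the lever (410,95) at the right are not on the rail. The white box (422,236) is a bystander. I choose the white ones on the rail.

```bash
cat > h.py <<'E'
from plant import bot
import cv2,numpy as np
def cap(n):
    c=bot.capture(n);return c["frame"],np.array(c["camera_matrix"]),np.array(c["extrinsics"])
def ray(c,uv,z):
    _,K,E=c;d=E[:3,:3]@np.linalg.solve(K,[uv[0],uv[1],1]);o=E[:3,3]
    return o+d*(z-o[2])/d[2]
def proj(c,p):
    _,K,E=c;q=K@(E[:3,:3].T@(np.array(p)-E[:3,3]));return q[:2]/q[2]
def tri(c1,u1,c2,u2):
    A=[];b=[]
    for c,u in((c1,u1),(c2,u2)):
        _,K,E=c;d=E[:3,:3]@np.linalg.solve(K,[u[0],u[1],1]);d/=np.linalg.norm(d)
        P=np.eye(3)-np.outer(d,d);A.append(P);b.append(P@E[:3,3])
    return np.linalg.lstsq(np.vstack(A),np.hstack(b),rcond=None)[0]
def blob(m,near):
    cs,_=cv2.findContours(m.astype(np.uint8),cv2.RETR_EXTERNAL,cv2.CHAIN_APPROX_NONE)
    cs=[k for k in cs if cv2.contourArea(k)>15]
    return max(cs,key=lambda k:(cv2.pointPolygonTest(k,near,True)>=-3, cv2.contourArea(k) if cv2.pointPolygonTest(k,near,True)>=-3 else 0))
def rect(pts):
    r=cv2.minAreaRect(np.float32(pts)*1000);return np.round(r[0],1),np.round(r[1],1),round(r[2],2),np.round(cv2.boxPoints(r),0).tolist()
E
python3 - <<'E'
from h import *
t=cap("top");f=t[0];h=cv2.cvtColor(f,cv2.COLOR_RGB2HSV)
# tray outline on rim plane z=.04
m=(f.max(2)<60)
k=blob(m,(195.,222.));print("tray px",cv2.boundingRect(k));print(rect([ray(t,p[0]+0.0,.04)[:2] for p in k]))
# tape
m=(h[...,0]>8)&(h[...,0]<25)&(h[...,1]>90)&(h[...,2]>70)
k=blob(m,(251.,228.));print("tape",cv2.boundingRect(k));print(rect([ray(t,p[0],0)[:2] for p in k]))
# plate: corner pixel inspection
c=f[130:200,165:335];cv2.imwrite("pics/c1.png",cv2.resize(c[:,:,::-1],None,fx=4.6,fy=4.6,interpolation=cv2.INTER_CUBIC))
s=cap("side");c=s[0][160:250,170:340];cv2.imwrite("pics/c2.png",cv2.resize(c[:,:,::-1],None,fx=4.6,fy=4.6,interpolation=cv2.INTER_CUBIC))
E
```

```text
tray px (148, 198, 93, 49)
(array([464.6, 167.8]), array([255.6, 107. ]), 85.0, [[400.0, 45.0], [507.0, 36.0], [529.0, 290.0], [422.0, 300.0]])
tape (249, 195, 115, 65)
(array([ 470. , -155.4]), array([179.6, 328.6]), 4.58, [[367.0, 1.0], [394.0, -326.0], [573.0, -312.0], [546.0, 16.0]])
```

View pics/c1.png

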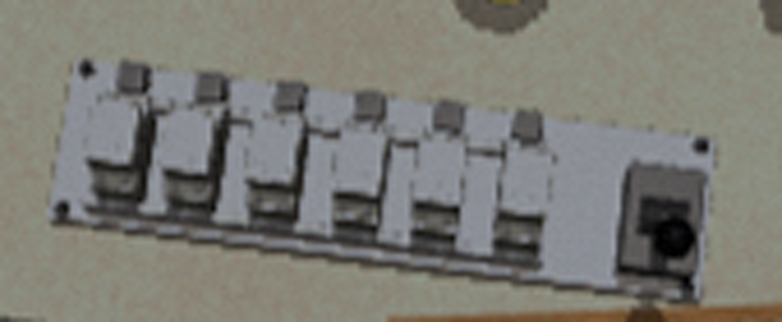

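View pics/c2.png

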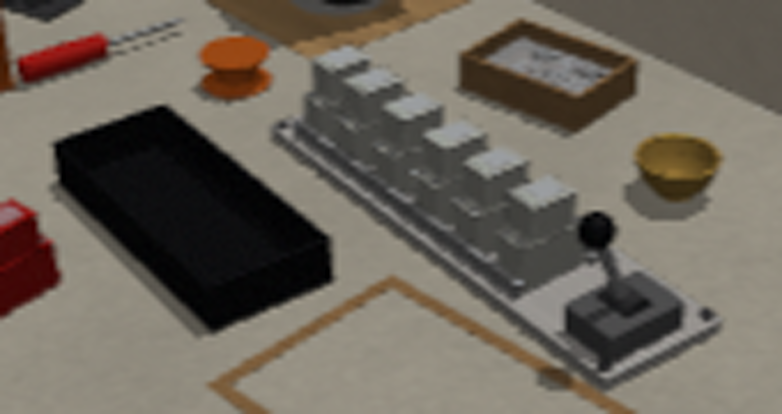

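The close crop shows six white modules on the rail, with the black isolator ball at about crop (672,236) in the top view, leaning to the front (on). All six places are occupied.

```bash
python3 - <<'E'
from h import *
t=cap("top");s=cap("side")
T=lambda u,v:(165+(u+.5)/4.6-.5,130+(v+.5)/4.6-.5); S=lambda u,v:(170+(u+.5)/4.6-.5,160+(v+.5)/4.6-.5)
R=[(65,55,'')]
P=np.array([ray(t,T(*p),.012) for p in((72,60),(716,138),(700,300),(50,222))])[:,:2]*1000
print(P.round(),"len",np.linalg.norm(P[0]-P[1]),np.linalg.norm(P[3]-P[2]),np.linalg.norm(P[0]-P[3]),np.linalg.norm(P[1]-P[2]))
mod=np.array([[65,175],[65,-255],[-45,-255],[-45,175]],float)
a=mod-mod.mean(0);b=P-P.mean(0)
th=np.arctan2((a[:,0]*b[:,1]-a[:,1]*b[:,0]).sum(),(a*b).sum());Rm=np.array([[np.cos(th),-np.sin(th)],[np.sin(th),np.cos(th)]])
o=P.mean(0)-Rm@mod.mean(0);print("rail",o.round(1),"yaw deg",np.degrees(th).round(2))
for y in(-130,-78,-26,26,78,130):print("place",y,(o+Rm@[0,y]).round(1), "top px",proj(t,np.r_[(o+Rm@[0,y])/1000,.082]).round(1))
print("seen first/last tops",T(525,180),T(115,130), (ray(t,T(525,180),.082)*1000).round(),(ray(t,T(115,130),.082)*1000).round())
b=tri(t,T(672,236),s,S(597,231))*1000
e=[o[0]+(Rm@[-80*np.sin(.5),-222])[0],o[1]+(Rm@[-80*np.sin(.5),-222])[1],34+80*np.cos(.5)]
print("ball",b.round(1),"expected",np.round(e,1))
f=np.float32
E
```

```text
[[ 708.  233.]
 [ 673. -195.]
 [ 564. -186.]
 [ 597.  238.]] len 429.91068348366576 425.64175964265416 111.16554347144533 109.67869153393045
rail [628.6  63.3] yaw deg -4.53
place -130 [618.4 -66.3] top px [278.6 169.4]
place -78 [622.5 -14.5] top px [260.4 167.3]
place -26 [626.6  37.3] top px [242.2 165.1]
place 26 [630.7  89.2] top px [224.1 162.9]
place 78 [634.8 141. ] top px [206.1 160.8]
place 130 [638.9 192.8] top px [188.  158.6]
seen first/last tops (278.7391304347826, 168.73913043478262) (189.6086956521739, 157.8695652173913) [620. -67.  82.] [641. 189.  82.]
ball [ 582.4 -154.2  106.5] expected [ 572.9 -155.   104.2]
```

>>> jog_arm --series '[0.1, -0.19, 0.14, 0, 0, -0.09, 0.2, -0.38, 0.28, 0, 0, -0.18, 0.3, -0.57, 0.42, 0, 0, -0.27, 0.4, -0.76, 0.56, 0, 0, -0.36, 0.48, -0.95, 0.7, 0, 0, -0.454]' --fingers 0

```text
time_s: 0.92
eef_pos: [0.1878, 0.5136, 0.301]
orientation: [0.904, 3.009, 0.0]
wrist_force: [-0.1, 0.8, 0.9]
opening: 0.045
grip_force: 0.0
```

>>> jog_arm --series '[0.1, -0.19, 0, 0, 0, -0.09, 0.2, -0.38, 0, 0, 0, -0.18, 0.3, -0.57, 0, 0, 0, -0.27, 0.4, -0.76, 0, 0, 0, -0.36, 0.48, -0.95, 0, 0, 0, -0.454]'

```text
time_s: 1.55
eef_pos: [0.2357, 0.4186, 0.3006]
orientation: [1.424, 2.801, 0.0]
wrist_force: [0.9, 0.7, -0.2]
opening: 0.0016
grip_force: 0.0
```

>>> jog_arm --series '[0.1, -0.19, 0, 0, 0, -0.09, 0.2, -0.38, 0, 0, 0, -0.18, 0.3, -0.57, 0, 0, 0, -0.27, 0.4, -0.76, 0, 0, 0, -0.36, 0.48, -0.95, 0, 0, 0, -0.454]'

```text
time_s: 2.17
eef_pos: [0.284, 0.323, 0.3006]
orientation: [1.901, 2.501, 0.0]
wrist_force: [-0.1, -0.3, -0.0]
opening: 0.0005
grip_force: 0.0
```

>>> jog_arm --series '[0.1, -0.19, 0, 0, 0, -0.09, 0.2, -0.38, 0, 0, 0, -0.18, 0.3, -0.57, 0, 0, 0, -0.27, 0.4, -0.76, 0, 0, 0, -0.36, 0.48, -0.95, 0, 0, 0, -0.454]'

```text
time_s: 2.8
eef_pos: [0.332, 0.228, 0.3006]
orientation: [2.314, 2.125, 0.0]
wrist_force: [0.9, -0.0, -0.6]
opening: 0.0005
grip_force: 0.0
```

>>> jog_arm --series '[0.1, -0.19, 0, 0, 0, 0, 0.2, -0.38, 0, 0, 0, 0, 0.3, -0.57, 0, 0, 0, 0, 0.4, -0.76, 0, 0, 0, 0, 0.48, -0.95, 0, 0, 0, 0]'

```text
time_s: 3.42
eef_pos: [0.3797, 0.1329, 0.3005]
orientation: [-2.312, -2.127, -0.0]
wrist_force: [0.4, -0.1, -0.5]
opening: 0.0004
grip_force: 0.0
```

>>> jog_arm --series '[0.1, -0.19, 0, 0, 0, 0, 0.2, -0.38, 0, 0, 0, 0, 0.3, -0.57, 0, 0, 0, 0, 0.4, -0.76, 0, 0, 0, 0, 0.48, -0.95, 0, 0, 0, 0]'

```text
time_s: 4.05
eef_pos: [0.4275, 0.0379, 0.3006]
orientation: [2.311, 2.128, 0.0]
wrist_force: [0.3, -0.2, 0.8]
opening: 0.0003
grip_force: 0.0
```

>>> jog_arm --series '[0.1, -0.19, 0, 0, 0, 0, 0.2, -0.38, 0, 0, 0, 0, 0.3, -0.57, 0, 0, 0, 0, 0.4, -0.76, 0, 0, 0, 0, 0.48, -0.95, 0, 0, 0, 0]'

```text
time_s: 4.68
eef_pos: [0.4754, -0.057, 0.3006]
orientation: [2.311, 2.128, 0.0]
wrist_force: [0.7, 0.8, 0.1]
opening: 0.0004
grip_force: 0.0
```

>>> jog_arm --series '[0.1, -0.19, 0, 0, 0, 0, 0.2, -0.38, 0, 0, 0, 0, 0.3, -0.57, 0, 0, 0, 0, 0.45, -0.96, 0, 0, 0, 0, 0.45, -0.96, 0, 0, 0, 0]'

```text
time_s: 5.3
eef_pos: [0.5199, -0.1554, 0.3004]
orientation: [2.315, 2.122, -0.003]
wrist_force: [0.2, -0.1, -0.0]
opening: 0.0004
grip_force: 0.0
```

>>> jog_arm --series '[0, 0, -0.2, 0, 0, 0, 0, 0, -0.4, 0, 0, 0, 0, 0, -0.6, 0, 0, 0, 0, 0, -0.8, 0, 0, 0, 0, 0, -1, 0, 0, 0]'

```text
time_s: 5.92
eef_pos: [0.52, -0.1513, 0.2]
orientation: [-2.31, -2.129, -0.001]
wrist_force: [0.4, -0.1, 0.4]
opening: 0.0003
grip_force: 0.0
```

>>> jog_arm --series '[0, 0, -0.2, 0, 0, 0, 0, 0, -0.4, 0, 0, 0, 0, 0, -0.6, 0, 0, 0, 0, 0, -0.8, 0, 0, 0, 0, 0, -1, 0, 0, 0]'

```text
time_s: 6.55
eef_pos: [0.5202, -0.1513, 0.0999]
orientation: [-2.309, -2.13, -0.001]
wrist_force: [-0.1, 0.1, 0.7]
opening: 0.0001
grip_force: 0.0
```

>>> jog_arm --series '[0.05, 0, -0.07, 0, 0, 0, 0.15, -0.01, -0.07, 0, 0, 0, 0.25, -0.02, -0.07, 0, 0, 0, 0.35, -0.03, -0.07, 0, 0, 0, 0.45, -0.035, -0.07, 0, 0, 0]'

```text
time_s: 7.18
eef_pos: [0.5661, -0.1554, 0.0939]
orientation: [2.309, 2.13, 0.0]
wrist_force: [-1.6, -0.1, 2.5]
opening: 0.0002
grip_force: 1.2
```

>>> jog_arm --series '[0.1, -0.01, 0, 0, 0, 0, 0.2, -0.015, 0, 0, 0, 0, 0.3, -0.025, 0, 0, 0, 0, 0.4, -0.03, 0, 0, 0, 0, 0.45, -0.035, 0, 0, 0, 0]'

```text
time_s: 7.8
eef_pos: [0.6108, -0.1586, 0.0933]
orientation: [-2.308, -2.131, 0.0]
wrist_force: [-0.9, 0.1, 0.8]
opening: 0.0006
grip_force: 0.3
```

>>> jog_arm --series '[0.03, 0, 0, 0, 0, 0, 0.06, 0, 0, 0, 0, 0, 0.09, 0, 0, 0, 0, 0, 0.12, -0.01, 0, 0, 0, 0, 0.14, -0.01, 0, 0, 0, 0]'

```text
time_s: 8.43
eef_pos: [0.6244, -0.1598, 0.0936]
orientation: [2.309, 2.13, 0.0]
wrist_force: [-0.7, -0.8, -0.7]
opening: 0.0005
grip_force: 0.4
```

>>> jog_arm --series '[0.02, 0, 0, 0, 0, 0, 0.04, 0, 0, 0, 0, 0, 0.05, 0, 0, 0, 0, 0, 0.05, 0, 0, 0, 0, 0, 0.05, 0, 0, 0, 0, 0]'

```text
time_s: 9.05
eef_pos: [0.6263, -0.16, 0.0929]
orientation: [-2.306, -2.126, 0.006]
wrist_force: [-15.1, 0.9, 6.2]
opening: 0.0003
grip_force: 7.9
```

```bash
python3 - <<'E'
from h import *
for n,(a,b,c,d) in(("top",(140,210,270,350)),("side",(170,260,250,350))):
    f=cap(n)[0][a:b,c:d];cv2.imwrite(f"pics/l_{n}.png",cv2.resize(f[:,:,::-1],(380,360),interpolation=cv2.INTER_CUBIC))
cv2.imwrite("pics/l.png",np.hstack([cv2.imread("pics/l_top.png"),cv2.imread("pics/l_side.png")]))
E
```

```text
(no output)
```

View pics/l.png

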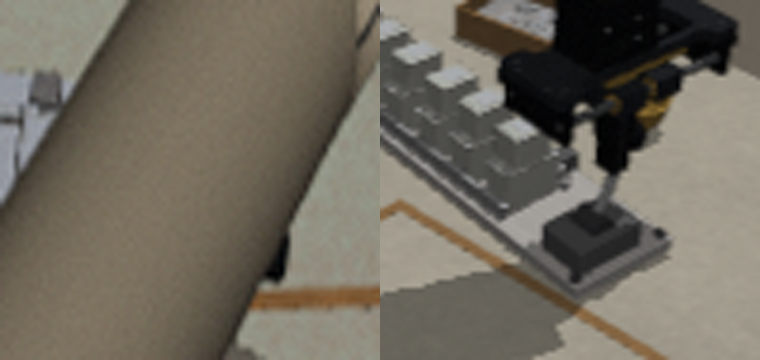

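The side view shows the lever leaning to the rear against its stop: push force 15 N, with the tool at x = 0.626. I back off and go to module 0.

>>> jog_arm --series '[-0.1, 0.01, 0, 0, 0, 0, -0.22, 0.015, 0, 0, 0, 0, -0.22, 0.015, 0.3, 0, 0, 0, -0.22, 0.015, 0.6, 0, 0, 0, -0.22, 0.015, 0.9, 0, 0, 0]'

```text
time_s: 9.78
eef_pos: [0.6071, -0.1581, 0.1848]
orientation: [2.308, 2.13, 0.002]
wrist_force: [1.1, 0.5, -0.4]
opening: 0.0006
grip_force: 0.0
```

>>> jog_arm --series '[0.02, 0.2, 0, 0, 0, 0, 0.04, 0.4, 0, 0, 0, 0, 0.06, 0.6, 0, 0, 0, 0, 0.09, 0.8, 0, 0, 0, 0, 0.11, 0.92, 0, 0, 0, 0]' --fingers 0.7

```text
time_s: 10.4
eef_pos: [0.6185, -0.0641, 0.1832]
orientation: [-2.307, -2.132, 0.0]
wrist_force: [0.2, -0.1, 1.0]
opening: 0.0425
grip_force: 0.0
```

```bash
python3 - <<'E'
from h import *
s=bot.get_state();print(np.round(s["eef_pos"],4),s["orientation"],s["q"],s["opening"])
E
```

```text
[ 0.6185 -0.0641  0.1832] [-2.30655741e+00 -2.13225488e+00  3.67977176e-04] [-0.59424108  0.44827911  0.83014652  1.57000021 -0.34102676  1.27526849
  0.20861954] 0.04251044497816946
```

>>> jog_arm --series '[0.007, -0.02, -0.2, 0, 0, 0, 0.007, -0.022, -0.4, 0, 0, 0, 0.007, -0.022, -0.6, 0, 0, 0, 0.007, -0.022, -0.7, 0, 0, 0, 0.007, -0.022, -0.8, 0, 0, 0]'

```text
time_s: 11.02
eef_pos: [0.619, -0.0688, 0.1029]
orientation: [2.309, 2.13, -0.0]
wrist_force: [0.5, -0.7, -0.6]
opening: 0.0609
grip_force: 0.0
```

>>> jog_arm --series '[0, 0, -0.1, 0, 0, 0, 0, 0, -0.2, 0, 0, 0, 0, 0, -0.3, 0, 0, 0, 0, 0, -0.37, 0, 0, 0, 0, 0, -0.4, 0, 0, 0]'

```text
time_s: 11.65
eef_pos: [0.6189, -0.0684, 0.0631]
orientation: [-2.309, -2.13, 0.0]
wrist_force: [-0.7, 0.1, 0.3]
opening: 0.0609
grip_force: 0.0
```

>>> jog_arm --series '[0, 0, 0, 0, 0, 0, 0, 0, 0, 0, 0, 0, 0, 0, 0, 0, 0, 0, 0, 0, 0, 0, 0, 0, 0, 0, 0, 0, 0, 0]' --fingers 0.3 --grip_force 45

```text
time_s: 12.28
eef_pos: [0.6189, -0.0684, 0.0638]
orientation: [-2.309, -2.13, -0.0]
wrist_force: [-3.4, 1.0, 4.9]
opening: 0.0395
grip_force: 44.9
```

>>> jog_arm --series '[0, 0, 0.03, 0, 0, 0, 0, 0, 0.06, 0, 0, 0, 0, 0, 0.1, 0, 0, 0, 0, 0, 0.2, 0, 0, 0, 0, 0, 0.3, 0, 0, 0]'

```text
time_s: 12.9
eef_pos: [0.6202, -0.0686, 0.0952]
orientation: [2.307, 2.129, 0.003]
wrist_force: [-0.2, 0.1, -0.1]
opening: 0.0394
grip_force: 44.9
```

>>> jog_arm --series '[0, 0, 0.15, 0, 0, 0, 0, 0, 0.3, 0, 0, 0, 0, 0, 0.45, 0, 0, 0, 0, 0, 0.6, 0, 0, 0, 0, 0, 0.7, 0, 0, 0]'

```text
time_s: 13.52
eef_pos: [0.6192, -0.0685, 0.1648]
orientation: [2.308, 2.13, 0.001]
wrist_force: [-1.3, -0.4, -1.3]
opening: 0.0397
grip_force: 44.9
```

```bash
python3 - <<'E'
from h import *
s=bot.get_state();print(np.round(s["eef_pos"],4),s["orientation"],s["opening"],s["grip_force"],s["wrist_force"])
t=cap("top")[0];u=cap("side")[0];cv2.imwrite("pics/p1.png",np.hstack([t[100:300,120:380],u[120:320,120:380]])[:,:,::-1])
E
```

```text
[ 0.6192 -0.0685  0.1648] [2.30841215e+00 2.13005240e+00 1.17621701e-03] 0.03971456514564943 44.9443202780094 [-1.26287856 -0.40901457 -1.31762215]
```

View pics/p1.png

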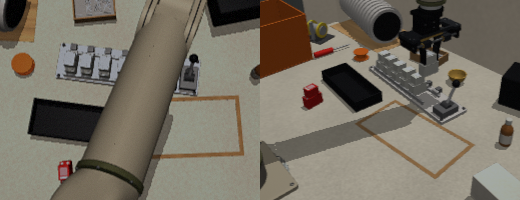

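>>> jog_arm --series '[-0.16, 0.13, 0, 0, 0, 0, -0.33, 0.26, 0, 0, 0, 0, -0.5, 0.4, 0, 0, 0, 0, -0.66, 0.53, 0, 0, 0, 0, -0.82, 0.66, 0, 0, 0, 0]'

```text
time_s: 14.25
eef_pos: [0.5362, -0.002, 0.1631]
orientation: [-2.308, -2.13, 0.001]
wrist_force: [0.0, 0.7, -1.7]
opening: 0.0397
grip_force: 44.9
```

>>> jog_arm --series '[-0.16, 0.13, 0, 0, 0, 0, -0.33, 0.26, 0, 0, 0, 0, -0.5, 0.4, 0, 0, 0, 0, -0.7, 0.56, 0, 0, 0, 0, -0.82, 0.66, 0, 0, 0, 0]'

```text
time_s: 14.88
eef_pos: [0.4539, 0.0643, 0.1632]
orientation: [-2.307, -2.131, 0.0]
wrist_force: [-0.1, -0.5, -0.7]
opening: 0.0394
grip_force: 44.9
```

```bash
cat >> h.py <<'E'
def tray():
    t=cap("top");k=blob(t[0].max(2)<60,(195.,222.));r=rect([ray(t,p[0],.04)[:2] for p in k])
    s=bot.get_state();print("tray",r[:3],"tcp",(np.array(s["eef_pos"])*1000).round(1),"open",round(s["opening"],4),"grip",round(s["grip_force"],1))
    return t
E
python3 - <<'E'
from h import *
t=tray();cv2.imwrite("pics/p2.png",np.hstack([t[0][100:300,120:380],cap("side")[0][120:320,120:380]])[:,:,::-1])
E
```

```text
tray (array([114.3, 610.1]), array([115.6,  34.3]), 89.9) tcp [452.9  65.3 163.1] open 0.0395 grip 44.9
```

View pics/p2.png

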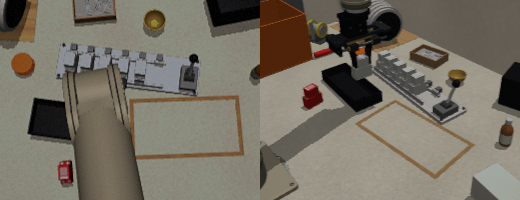

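>>> jog_arm --series '[0.025, -0.015, -0.15, 0, 0, 0, 0.025, -0.015, -0.3, 0, 0, 0, 0.025, -0.015, -0.45, 0, 0, 0, 0.025, -0.015, -0.6, 0, 0, 0, 0.025, -0.015, -0.75, 0, 0, 0]'

```text
time_s: 15.6
eef_pos: [0.4574, 0.0619, 0.0874]
orientation: [2.309, 2.13, -0.001]
wrist_force: [-0.1, 0.4, -1.6]
opening: 0.0399
grip_force: 44.9
```

>>> jog_arm --series '[0, 0, -0.1, 0, 0, 0, 0, 0, -0.18, 0, 0, 0, 0, 0, -0.24, 0, 0, 0, 0, 0, -0.28, 0, 0, 0, 0, 0, -0.29, 0, 0, 0]'

```text
time_s: 16.23
eef_pos: [0.4575, 0.0621, 0.0595]
orientation: [2.309, 2.13, 0.0]
wrist_force: [-0.8, -0.0, -2.4]
opening: 0.0399
grip_force: 44.9
```

>>> jog_arm --series '[0, 0, -0.01, 0, 0, 0, 0, 0, -0.01, 0, 0, 0, 0, 0, -0.01, 0, 0, 0, 0, 0, -0.01, 0, 0, 0, 0, 0, -0.01, 0, 0, 0]' --fingers 0.65

```text
time_s: 16.85
eef_pos: [0.4575, 0.0621, 0.0586]
orientation: [2.309, 2.131, 0.0]
wrist_force: [-0.4, -0.7, -0.0]
opening: 0.0564
grip_force: 0.0
```

>>> jog_arm --series '[0, 0, 0.15, 0, 0, 0, 0, 0, 0.3, 0, 0, 0, 0, 0, 0.5, 0, 0, 0, 0, 0, 0.7, 0, 0, 0, 0, 0, 0.9, 0, 0, 0]'

```text
time_s: 17.48
eef_pos: [0.4578, 0.062, 0.1504]
orientation: [2.309, 2.13, 0.002]
wrist_force: [0.1, 0.5, -0.5]
opening: 0.0564
grip_force: 0.0
```

>>> jog_arm --series '[0.16, -0.07, 0, 0, 0, 0, 0.33, -0.15, 0, 0, 0, 0, 0.5, -0.23, 0, 0, 0, 0, 0.66, -0.3, 0, 0, 0, 0, 0.83, -0.38, 0, 0, 0, 0]'

```text
time_s: 18.1
eef_pos: [0.5413, 0.0241, 0.1498]
orientation: [2.308, 2.131, 0.002]
wrist_force: [-0.7, 0.1, 0.6]
opening: 0.0565
grip_force: 0.0
```

>>> jog_arm --series '[0.16, -0.07, 0, 0, 0, 0, 0.33, -0.15, 0, 0, 0, 0, 0.5, -0.23, 0, 0, 0, 0, 0.7, -0.32, 0, 0, 0, 0, 0.83, -0.38, 0, 0, 0, 0]'

```text
time_s: 18.73
eef_pos: [0.6244, -0.0142, 0.1497]
orientation: [2.308, 2.13, 0.001]
wrist_force: [-0.2, -0.1, 0.3]
opening: 0.0568
grip_force: 0.0
```

```bash
python3 - <<'E'
from h import *
t=tray();cv2.imwrite("pics/p3.png",np.hstack([t[0][130:260,130:330],cap("side")[0][140:270,150:350]])[:,:,::-1].repeat(2,0).repeat(2,1)[:, :800])
E
```

```text
tray (array([470. , 227.4]), array([136. , 106.6]), 85.08) tcp [625.2 -14.9 149.5] open 0.0564 grip 0.0
```

View pics/p3.png

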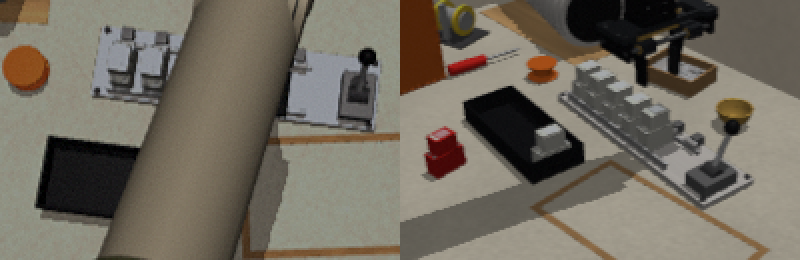

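The image shows module 0 upright at the right end of the tray, the lever at off, and the tray unmoved.

>>> jog_arm --series '[-0.015, 0, -0.2, 0, 0, 0, -0.015, 0, -0.4, 0, 0, 0, -0.015, 0, -0.6, 0, 0, 0, -0.015, 0, -0.75, 0, 0, 0, -0.015, 0, -0.865, 0, 0, 0]'

```text
time_s: 19.45
eef_pos: [0.6217, -0.0139, 0.0609]
orientation: [-2.309, -2.13, 0.001]
wrist_force: [-0.3, 0.1, 0.1]
opening: 0.0565
grip_force: 0.0
```

>>> jog_arm --series '[0, 0, 0, 0, 0, 0, 0, 0, 0, 0, 0, 0, 0, 0, 0, 0, 0, 0, 0, 0, 0, 0, 0, 0, 0, 0, 0, 0, 0, 0]' --fingers 0.3

```text
time_s: 20.08
eef_pos: [0.6221, -0.0139, 0.0622]
orientation: [2.309, 2.13, 0.001]
wrist_force: [1.4, -0.2, 0.3]
opening: 0.0395
grip_force: 45.0
```

>>> jog_arm --series '[0, 0, 0.03, 0, 0, 0, 0, 0, 0.06, 0, 0, 0, 0, 0, 0.1, 0, 0, 0, 0, 0, 0.2, 0, 0, 0, 0, 0, 0.3, 0, 0, 0]'

```text
time_s: 20.7
eef_pos: [0.6224, -0.014, 0.0936]
orientation: [2.308, 2.13, 0.001]
wrist_force: [-0.3, -0.5, -1.0]
opening: 0.0398
grip_force: 4.5
```

>>> jog_arm --series '[0, 0, 0.15, 0, 0, 0, 0, 0, 0.3, 0, 0, 0, 0, 0, 0.45, 0, 0, 0, 0, 0, 0.6, 0, 0, 0, 0, 0, 0.7, 0, 0, 0]'

```text
time_s: 21.32
eef_pos: [0.6222, -0.0139, 0.1632]
orientation: [2.309, 2.13, 0.001]
wrist_force: [0.2, 0.3, -1.3]
opening: 0.0397
grip_force: 45.0
```

>>> jog_arm --series '[-0.16, 0.11, 0, 0, 0, 0, -0.33, 0.22, 0, 0, 0, 0, -0.5, 0.34, 0, 0, 0, 0, -0.66, 0.45, 0, 0, 0, 0, -0.82, 0.57, 0, 0, 0, 0]'

```text
time_s: 21.95
eef_pos: [0.5394, 0.0433, 0.1622]
orientation: [-2.309, -2.13, 0.0]
wrist_force: [-0.2, -0.1, -0.4]
opening: 0.0396
grip_force: 45.0
```

>>> jog_arm --series '[-0.16, 0.11, 0, 0, 0, 0, -0.33, 0.22, 0, 0, 0, 0, -0.5, 0.34, 0, 0, 0, 0, -0.7, 0.48, 0, 0, 0, 0, -0.82, 0.57, 0, 0, 0, 0]'

```text
time_s: 22.58
eef_pos: [0.4571, 0.1006, 0.1622]
orientation: [-2.308, -2.131, -0.0]
wrist_force: [0.4, -0.0, -1.3]
opening: 0.0396
grip_force: 45.0
```

```bash
cat >> h.py <<'E'
def ends():
    # left end of tray and slip check from the side view
    t=tray();s=cap("side");m=(s[0].max(2)<60);k=blob(m,(200.,205.))
    print("side tray px",cv2.boundingRect(k)); l=min(k[:,0].tolist());b=max(k[:,0].tolist(),key=lambda p:p[1]);print("left",l,"bottom",b)
    return t,s
E
python3 - <<'E'
from h import *
t=ends()
E
```

```text
tray (array([114.3, 610.1]), array([115.6,  34.4]), 89.9) tcp [456.2 101.6 162.1] open 0.0398 grip 45.0
side tray px (182, 183, 60, 49)
left [182, 191] bottom [215, 231]
```

>>> jog_arm --series '[0.02, -0.01, -0.15, 0, 0, 0, 0.02, -0.01, -0.3, 0, 0, 0, 0.02, -0.01, -0.45, 0, 0, 0, 0.02, -0.01, -0.6, 0, 0, 0, 0.02, -0.01, -0.75, 0, 0, 0]'

```text
time_s: 23.3
eef_pos: [0.46, 0.0989, 0.0859]
orientation: [2.309, 2.13, -0.001]
wrist_force: [-0.3, 0.2, -0.9]
opening: 0.0396
grip_force: 45.0
```

>>> jog_arm --series '[0, 0, -0.04, 0, 0, 0, 0, 0, -0.07, 0, 0, 0, 0, 0, -0.1, 0, 0, 0, 0, 0, -0.13, 0, 0, 0, 0, 0, -0.15, 0, 0, 0]'

```text
time_s: 23.92
eef_pos: [0.4601, 0.0992, 0.072]
orientation: [-2.309, -2.131, -0.001]
wrist_force: [0.1, 0.7, -0.5]
opening: 0.0395
grip_force: 45.0
```

>>> jog_arm --series '[0, 0, -0.04, 0, 0, 0, 0, 0, -0.07, 0, 0, 0, 0, 0, -0.1, 0, 0, 0, 0, 0, -0.12, 0, 0, 0, 0, 0, -0.13, 0, 0, 0]'

```text
time_s: 24.55
eef_pos: [0.46, 0.0991, 0.059]
orientation: [2.309, 2.13, -0.0]
wrist_force: [-0.5, 0.3, -0.7]
opening: 0.0396
grip_force: 45.0
```

>>> jog_arm --series '[0, 0, -0.015, 0, 0, 0, 0, 0, -0.015, 0, 0, 0, 0, 0, -0.015, 0, 0, 0, 0, 0, -0.015, 0, 0, 0, 0, 0, -0.015, 0, 0, 0]' --fingers 0.65

```text
time_s: 25.18
eef_pos: [0.46, 0.0991, 0.0576]
orientation: [2.309, 2.13, 0.0]
wrist_force: [0.3, -0.7, 1.1]
opening: 0.0563
grip_force: 0.0
```

>>> jog_arm --series '[0, 0, 0.15, 0, 0, 0, 0, 0, 0.3, 0, 0, 0, 0, 0, 0.5, 0, 0, 0, 0, 0, 0.7, 0, 0, 0, 0, 0, 0.925, 0, 0, 0]'

```text
time_s: 25.8
eef_pos: [0.4602, 0.099, 0.1518]
orientation: [2.309, 2.13, 0.002]
wrist_force: [0.8, 0.2, -0.8]
opening: 0.0569
grip_force: 0.0
```

>>> jog_arm --series '[0.16, -0.06, 0, 0, 0, 0, 0.33, -0.12, 0, 0, 0, 0, 0.5, -0.18, 0, 0, 0, 0, 0.66, -0.24, 0, 0, 0, 0, 0.83, -0.31, 0, 0, 0, 0]'

```text
time_s: 26.42
eef_pos: [0.5437, 0.0681, 0.1513]
orientation: [2.308, 2.131, 0.002]
wrist_force: [0.1, 0.4, 0.6]
opening: 0.0561
grip_force: 0.0
```

>>> jog_arm --series '[0.16, -0.06, 0, 0, 0, 0, 0.33, -0.12, 0, 0, 0, 0, 0.5, -0.18, 0, 0, 0, 0, 0.7, -0.26, 0, 0, 0, 0, 0.84, -0.31, 0, 0, 0, 0]'

```text
time_s: 27.05
eef_pos: [0.6279, 0.0368, 0.1515]
orientation: [2.308, 2.13, 0.001]
wrist_force: [-0.6, -0.8, 0.8]
opening: 0.0567
grip_force: 0.0
```

>>> jog_arm --series '[0, 0, -0.2, 0, 0, 0, 0, 0, -0.4, 0, 0, 0, 0, 0, -0.6, 0, 0, 0, 0, 0, -0.75, 0, 0, 0, 0, 0, -0.865, 0, 0, 0]'

```text
time_s: 27.68
eef_pos: [0.6267, 0.0372, 0.0624]
orientation: [-2.308, -2.13, 0.001]
wrist_force: [0.0, 0.1, 0.0]
opening: 0.0566
grip_force: 0.0
```

>>> jog_arm --series '[0, 0, 0, 0, 0, 0, 0, 0, 0, 0, 0, 0, 0, 0, 0, 0, 0, 0, 0, 0, 0, 0, 0, 0, 0, 0, 0, 0, 0, 0]' --fingers 0.3

```text
time_s: 28.3
eef_pos: [0.6274, 0.037, 0.0642]
orientation: [2.309, 2.13, 0.001]
wrist_force: [-1.7, 0.4, 5.4]
opening: 0.04
grip_force: 45.0
```

>>> jog_arm --series '[0, 0, 0.03, 0, 0, 0, 0, 0, 0.06, 0, 0, 0, 0, 0, 0.1, 0, 0, 0, 0, 0, 0.2, 0, 0, 0, 0, 0, 0.3, 0, 0, 0]'

```text
time_s: 28.92
eef_pos: [0.6278, 0.0369, 0.0952]
orientation: [2.308, 2.13, 0.002]
wrist_force: [-0.9, -0.1, -0.1]
opening: 0.0395
grip_force: 45.0
```

>>> jog_arm --series '[0, 0, 0.15, 0, 0, 0, 0, 0, 0.3, 0, 0, 0, 0, 0, 0.45, 0, 0, 0, 0, 0, 0.6, 0, 0, 0, 0, 0, 0.7, 0, 0, 0]'

```text
time_s: 29.55
eef_pos: [0.6272, 0.0371, 0.1648]
orientation: [2.309, 2.13, 0.001]
wrist_force: [0.0, 0.2, -1.1]
opening: 0.0393
grip_force: 45.0
```

```bash
python3 - <<'E'
from h import *
t=ends()
E
```

```text
tray (array([ 67., 394.]), array([11.9, 95.9]), 58.08) tcp [627.7  37.  165.7] open 0.0397 grip 45.0
side tray px (182, 183, 61, 49)
left [182, 191] bottom [215, 231]
```

>>> jog_arm --series '[-0.16, 0.09, 0, 0, 0, 0, -0.33, 0.19, 0, 0, 0, 0, -0.5, 0.29, 0, 0, 0, 0, -0.66, 0.38, 0, 0, 0, 0, -0.83, 0.48, 0, 0, 0, 0]'

```text
time_s: 30.28
eef_pos: [0.5432, 0.0853, 0.1631]
orientation: [-2.309, -2.13, 0.001]
wrist_force: [0.3, 0.3, -1.6]
opening: 0.0398
grip_force: 45.0
```

>>> jog_arm --series '[-0.16, 0.09, 0, 0, 0, 0, -0.33, 0.19, 0, 0, 0, 0, -0.5, 0.29, 0, 0, 0, 0, -0.7, 0.4, 0, 0, 0, 0, -0.83, 0.48, 0, 0, 0, 0]'

```text
time_s: 30.9
eef_pos: [0.4599, 0.1335, 0.1631]
orientation: [-2.308, -2.131, 0.001]
wrist_force: [0.5, -0.0, -1.0]
opening: 0.0395
grip_force: 45.0
```

```bash
python3 - <<'E'
from h import *
t=ends()
E
```

```text
tray (array([114.5, 610.1]), array([115.6,  34.9]), 89.79) tcp [458.8 134.4 163. ] open 0.0397 grip 45.0
side tray px (182, 185, 60, 47)
left [182, 191] bottom [215, 231]
```

>>> jog_arm --series '[0.015, 0.005, -0.15, 0, 0, 0, 0.015, 0.005, -0.3, 0, 0, 0, 0.015, 0.005, -0.45, 0, 0, 0, 0.015, 0.005, -0.6, 0, 0, 0, 0.015, 0.005, -0.77, 0, 0, 0]'

```text
time_s: 31.62
eef_pos: [0.4626, 0.1334, 0.0854]
orientation: [2.309, 2.13, -0.0]
wrist_force: [0.5, 0.5, -1.9]
opening: 0.0399
grip_force: 45.0
```

>>> jog_arm --series '[0, 0, -0.06, 0, 0, 0, 0, 0, -0.12, 0, 0, 0, 0, 0, -0.18, 0, 0, 0, 0, 0, -0.24, 0, 0, 0, 0, 0, -0.275, 0, 0, 0]'

```text
time_s: 32.25
eef_pos: [0.4625, 0.1337, 0.0588]
orientation: [-2.309, -2.131, -0.0]
wrist_force: [0.2, 0.0, -1.3]
opening: 0.0395
grip_force: 45.0
```

>>> jog_arm --series '[0, 0, -0.01, 0, 0, 0, 0, 0, -0.01, 0, 0, 0, 0, 0, -0.01, 0, 0, 0, 0, 0, -0.01, 0, 0, 0, 0, 0, -0.01, 0, 0, 0]' --fingers 0.65

```text
time_s: 32.88
eef_pos: [0.4626, 0.1336, 0.0582]
orientation: [2.309, 2.13, 0.0]
wrist_force: [-0.6, -0.0, 1.0]
opening: 0.0562
grip_force: 0.0
```

>>> jog_arm --series '[0, 0, 0.15, 0, 0, 0, 0, 0, 0.3, 0, 0, 0, 0, 0, 0.5, 0, 0, 0, 0, 0, 0.7, 0, 0, 0, 0, 0, 0.92, 0, 0, 0]'

```text
time_s: 33.5
eef_pos: [0.4627, 0.1335, 0.1518]
orientation: [2.309, 2.13, 0.002]
wrist_force: [0.3, 1.1, -0.3]
opening: 0.0565
grip_force: 0.0
```

>>> jog_arm --series '[0.16, -0.04, 0, 0, 0, 0, 0.33, -0.08, 0, 0, 0, 0, 0.5, -0.13, 0, 0, 0, 0, 0.66, -0.17, 0, 0, 0, 0, 0.85, -0.22, 0, 0, 0, 0]'

```text
time_s: 34.12
eef_pos: [0.5482, 0.1117, 0.1514]
orientation: [2.308, 2.131, 0.002]
wrist_force: [0.8, 0.5, -0.4]
opening: 0.0566
grip_force: 0.0
```

>>> jog_arm --series '[0.16, -0.04, 0, 0, 0, 0, 0.33, -0.08, 0, 0, 0, 0, 0.5, -0.13, 0, 0, 0, 0, 0.7, -0.18, 0, 0, 0, 0, 0.85, -0.22, 0, 0, 0, 0]'

```text
time_s: 34.75
eef_pos: [0.6334, 0.0895, 0.1515]
orientation: [2.308, 2.13, 0.001]
wrist_force: [0.1, -0.8, -0.1]
opening: 0.0569
grip_force: 0.0
```

```bash
python3 - <<'E'
from h import *
t=ends()
E
```

```text
tray (array([59.5, 34.9]), array([ 34.4, 190.9]), 2.46) tcp [634.5  88.9 151.5] open 0.0567 grip 0.0
side tray px (182, 183, 60, 49)
left [182, 191] bottom [215, 231]
```

>>> jog_arm --series '[-0.015, 0, -0.2, 0, 0, 0, -0.015, 0, -0.4, 0, 0, 0, -0.015, 0, -0.6, 0, 0, 0, -0.015, 0, -0.75, 0, 0, 0, -0.015, 0, -0.865, 0, 0, 0]'

```text
time_s: 35.48
eef_pos: [0.6307, 0.0896, 0.0624]
orientation: [-2.309, -2.13, 0.001]
wrist_force: [-0.5, 0.1, 0.7]
opening: 0.0566
grip_force: 0.0
```

>>> jog_arm --series '[0, 0, 0, 0, 0, 0, 0, 0, 0, 0, 0, 0, 0, 0, 0, 0, 0, 0, 0, 0, 0, 0, 0, 0, 0, 0, 0, 0, 0, 0]' --fingers 0.3

```text
time_s: 36.1
eef_pos: [0.6315, 0.0895, 0.0642]
orientation: [2.308, 2.13, 0.002]
wrist_force: [-1.5, -0.5, 5.6]
opening: 0.0395
grip_force: 45.0
```

>>> jog_arm --series '[0, 0, 0.03, 0, 0, 0, 0, 0, 0.06, 0, 0, 0, 0, 0, 0.1, 0, 0, 0, 0, 0, 0.2, 0, 0, 0, 0, 0, 0.3, 0, 0, 0]'

```text
time_s: 36.72
eef_pos: [0.6314, 0.0896, 0.0951]
orientation: [2.309, 2.13, 0.002]
wrist_force: [0.3, -0.2, -1.2]
opening: 0.0397
grip_force: 45.0
```

>>> jog_arm --series '[0, 0, 0.15, 0, 0, 0, 0, 0, 0.3, 0, 0, 0, 0, 0, 0.45, 0, 0, 0, 0, 0, 0.6, 0, 0, 0, 0, 0, 0.7, 0, 0, 0]'

```text
time_s: 37.35
eef_pos: [0.6312, 0.0896, 0.1648]
orientation: [2.309, 2.13, 0.001]
wrist_force: [-0.4, -0.2, -1.8]
opening: 0.0399
grip_force: 45.0
```

>>> jog_arm --series '[-0.16, 0.08, 0, 0, 0, 0, -0.33, 0.16, 0, 0, 0, 0, -0.5, 0.24, 0, 0, 0, 0, -0.66, 0.31, 0, 0, 0, 0, -0.83, 0.39, 0, 0, 0, 0]'

```text
time_s: 37.98
eef_pos: [0.5474, 0.1287, 0.1637]
orientation: [-2.309, -2.13, 0.0]
wrist_force: [0.3, -0.5, -0.3]
opening: 0.0398
grip_force: 45.0
```

>>> jog_arm --series '[-0.16, 0.08, 0, 0, 0, 0, -0.33, 0.16, 0, 0, 0, 0, -0.5, 0.24, 0, 0, 0, 0, -0.7, 0.33, 0, 0, 0, 0, -0.83, 0.39, 0, 0, 0, 0]'

```text
time_s: 38.6
eef_pos: [0.4641, 0.1679, 0.1637]
orientation: [-2.308, -2.13, 0.0]
wrist_force: [-0.4, 0.3, -1.0]
opening: 0.0398
grip_force: 45.0
```

```bash
python3 - <<'E'
from h import *
t=ends()
E
```

```text
tray (array([354.3,  86.3]), array([634. , 253.3]), 3.83) tcp [463.  168.6 163.5] open 0.0396 grip 45.0
side tray px (182, 185, 60, 47)
left [182, 191] bottom [215, 231]
```

>>> jog_arm --series '[0, 0.005, -0.15, 0, 0, 0, 0, 0.005, -0.3, 0, 0, 0, 0, 0.005, -0.45, 0, 0, 0, 0, 0.005, -0.6, 0, 0, 0, 0, 0.005, -0.77, 0, 0, 0]'

```text
time_s: 39.33
eef_pos: [0.4651, 0.1679, 0.0854]
orientation: [2.309, 2.13, -0.0]
wrist_force: [0.5, -0.5, -1.0]
opening: 0.0396
grip_force: 45.0
```

>>> jog_arm --series '[0, 0, -0.06, 0, 0, 0, 0, 0, -0.12, 0, 0, 0, 0, 0, -0.18, 0, 0, 0, 0, 0, -0.24, 0, 0, 0, 0, 0, -0.275, 0, 0, 0]'

```text
time_s: 39.95
eef_pos: [0.4649, 0.1681, 0.0588]
orientation: [-2.309, -2.131, -0.0]
wrist_force: [-0.5, 0.6, -0.9]
opening: 0.04
grip_force: 45.0
```

>>> jog_arm --series '[0, 0, -0.01, 0, 0, 0, 0, 0, -0.01, 0, 0, 0, 0, 0, -0.01, 0, 0, 0, 0, 0, -0.01, 0, 0, 0, 0, 0, -0.01, 0, 0, 0]' --fingers 0.65

```text
time_s: 40.58
eef_pos: [0.465, 0.1682, 0.0581]
orientation: [2.309, 2.131, 0.0]
wrist_force: [-0.8, -0.8, 0.9]
opening: 0.0563
grip_force: 0.0
```

>>> jog_arm --series '[0, 0, 0.15, 0, 0, 0, 0, 0, 0.3, 0, 0, 0, 0, 0, 0.5, 0, 0, 0, 0, 0, 0.7, 0, 0, 0, 0, 0, 0.92, 0, 0, 0]'

```text
time_s: 41.2
eef_pos: [0.4652, 0.168, 0.1518]
orientation: [-2.309, -2.13, -0.002]
wrist_force: [0.1, 0.2, 1.1]
opening: 0.0567
grip_force: 0.0
```

>>> jog_arm --series '[0.16, -0.03, 0, 0, 0, 0, 0.33, -0.05, 0, 0, 0, 0, 0.5, -0.08, 0, 0, 0, 0, 0.66, -0.11, 0, 0, 0, 0, 0.85, -0.14, 0, 0, 0, 0]'

```text
time_s: 41.82
eef_pos: [0.5507, 0.1542, 0.1514]
orientation: [2.308, 2.131, 0.002]
wrist_force: [0.6, 0.9, -0.2]
opening: 0.0564
grip_force: 0.0
```

>>> jog_arm --series '[0.16, -0.03, 0, 0, 0, 0, 0.33, -0.05, 0, 0, 0, 0, 0.5, -0.08, 0, 0, 0, 0, 0.7, -0.11, 0, 0, 0, 0, 0.85, -0.135, 0, 0, 0, 0]'

```text
time_s: 42.45
eef_pos: [0.6359, 0.1406, 0.1515]
orientation: [2.308, 2.13, 0.001]
wrist_force: [1.0, 0.2, -0.2]
opening: 0.0562
grip_force: 0.0
```

```bash
python3 - <<'E'
from h import *
t=ends()
E
```

```text
tray (array([504.8, 164.8]), array([296.1, 783.7]), 69.14) tcp [637.  140.1 151.4] open 0.0562 grip 0.0
side tray px (182, 183, 60, 49)
left [182, 191] bottom [215, 231]
```

>>> jog_arm --series '[0, 0, -0.2, 0, 0, 0, 0, 0, -0.4, 0, 0, 0, 0, 0, -0.6, 0, 0, 0, 0, 0, -0.75, 0, 0, 0, 0, 0, -0.865, 0, 0, 0]'

```text
time_s: 43.18
eef_pos: [0.6347, 0.1405, 0.0623]
orientation: [-2.309, -2.13, 0.001]
wrist_force: [0.3, 0.4, 0.6]
opening: 0.0566
grip_force: 0.0
```

>>> jog_arm --series '[0, 0, 0, 0, 0, 0, 0, 0, 0, 0, 0, 0, 0, 0, 0, 0, 0, 0, 0, 0, 0, 0, 0, 0, 0, 0, 0, 0, 0, 0]' --fingers 0.3

```text
time_s: 43.8
eef_pos: [0.6355, 0.1406, 0.0643]
orientation: [2.308, 2.13, 0.002]
wrist_force: [-0.6, -1.3, 5.2]
opening: 0.0396
grip_force: 45.0
```

>>> jog_arm --series '[0, 0, 0.03, 0, 0, 0, 0, 0, 0.06, 0, 0, 0, 0, 0, 0.1, 0, 0, 0, 0, 0, 0.2, 0, 0, 0, 0, 0, 0.3, 0, 0, 0]'

```text
time_s: 44.42
eef_pos: [0.6351, 0.1406, 0.095]
orientation: [-2.309, -2.13, -0.001]
wrist_force: [0.6, 0.0, -2.0]
opening: 0.04
grip_force: 45.0
```

>>> jog_arm --series '[0, 0, 0.15, 0, 0, 0, 0, 0, 0.3, 0, 0, 0, 0, 0, 0.45, 0, 0, 0, 0, 0, 0.6, 0, 0, 0, 0, 0, 0.7, 0, 0, 0]'

```text
time_s: 45.05
eef_pos: [0.6352, 0.1406, 0.1648]
orientation: [2.309, 2.13, 0.001]
wrist_force: [0.1, -0.6, -1.0]
opening: 0.0393
grip_force: 45.0
```

>>> jog_arm --series '[-0.16, 0.06, 0, 0, 0, 0, -0.33, 0.12, 0, 0, 0, 0, -0.5, 0.18, 0, 0, 0, 0, -0.66, 0.24, 0, 0, 0, 0, -0.84, 0.31, 0, 0, 0, 0]'

```text
time_s: 45.68
eef_pos: [0.5504, 0.1716, 0.1637]
orientation: [2.309, 2.13, -0.0]
wrist_force: [0.1, 0.2, -0.6]
opening: 0.0396
grip_force: 45.0
```

>>> jog_arm --series '[-0.16, 0.06, 0, 0, 0, 0, -0.33, 0.12, 0, 0, 0, 0, -0.5, 0.18, 0, 0, 0, 0, -0.7, 0.26, 0, 0, 0, 0, -0.84, 0.31, 0, 0, 0, 0]'

```text
time_s: 46.3
eef_pos: [0.4661, 0.2029, 0.1637]
orientation: [-2.308, -2.131, 0.0]
wrist_force: [-0.5, 0.5, -0.9]
opening: 0.0397
grip_force: 45.0
```

```bash
python3 - <<'E'
from h import *
t=ends()
E
```

```text
tray (array([354.1, 163.4]), array([635.3, 260.9]), 2.21) tcp [464.9 203.5 163.5] open 0.0394 grip 45.0
side tray px (182, 183, 60, 49)
left [182, 191] bottom [215, 231]
```

>>> jog_arm --series '[0.005, 0, -0.15, 0, 0, 0, 0.005, 0, -0.3, 0, 0, 0, 0.005, 0, -0.45, 0, 0, 0, 0.005, 0, -0.6, 0, 0, 0, 0.005, 0, -0.77, 0, 0, 0]'

```text
time_s: 47.02
eef_pos: [0.4676, 0.2024, 0.0854]
orientation: [2.309, 2.13, -0.0]
wrist_force: [0.4, 0.4, -1.6]
opening: 0.0392
grip_force: 45.0
```

>>> jog_arm --series '[0, 0, -0.06, 0, 0, 0, 0, 0, -0.12, 0, 0, 0, 0, 0, -0.18, 0, 0, 0, 0, 0, -0.24, 0, 0, 0, 0, 0, -0.275, 0, 0, 0]'

```text
time_s: 47.65
eef_pos: [0.4674, 0.2026, 0.0588]
orientation: [-2.309, -2.131, -0.0]
wrist_force: [0.2, -0.5, -1.5]
opening: 0.0395
grip_force: 45.0
```

>>> jog_arm --series '[0, 0, -0.01, 0, 0, 0, 0, 0, -0.01, 0, 0, 0, 0, 0, -0.01, 0, 0, 0, 0, 0, -0.01, 0, 0, 0, 0, 0, -0.01, 0, 0, 0]' --fingers 0.65

```text
time_s: 48.28
eef_pos: [0.4675, 0.2027, 0.0582]
orientation: [-2.309, -2.131, -0.0]
wrist_force: [0.3, 0.3, -0.7]
opening: 0.0569
grip_force: 0.0
```

>>> jog_arm --series '[0, 0, 0.15, 0, 0, 0, 0, 0, 0.3, 0, 0, 0, 0, 0, 0.5, 0, 0, 0, 0, 0, 0.7, 0, 0, 0, 0, 0, 0.92, 0, 0, 0]'

```text
time_s: 48.9
eef_pos: [0.4677, 0.2025, 0.1518]
orientation: [-2.309, -2.13, -0.002]
wrist_force: [-0.0, 0.2, 1.2]
opening: 0.0563
grip_force: 0.0
```

>>> jog_arm --series '[0.16, -0.01, 0, 0, 0, 0, 0.33, -0.02, 0, 0, 0, 0, 0.5, -0.03, 0, 0, 0, 0, 0.66, -0.04, 0, 0, 0, 0, 0.86, -0.05, 0, 0, 0, 0]'

```text
time_s: 49.52
eef_pos: [0.5542, 0.1978, 0.1514]
orientation: [2.308, 2.131, 0.002]
wrist_force: [0.1, 0.4, 0.1]
opening: 0.0565
grip_force: 0.0
```

>>> jog_arm --series '[0.16, -0.01, 0, 0, 0, 0, 0.33, -0.02, 0, 0, 0, 0, 0.5, -0.03, 0, 0, 0, 0, 0.7, -0.04, 0, 0, 0, 0, 0.86, -0.05, 0, 0, 0, 0]'

```text
time_s: 50.15
eef_pos: [0.6403, 0.1927, 0.1515]
orientation: [2.308, 2.13, 0.001]
wrist_force: [-0.1, -0.3, 0.8]
opening: 0.0564
grip_force: 0.0
```

```bash
python3 - <<'E'
from h import *
t=ends()
E
```

```text
tray (array([616.2,  58.2]), array([1642.9, 1015.8]), 86.74) tcp [641.5 192.3 151.4] open 0.0566 grip 0.0
side tray px (182, 183, 60, 49)
left [182, 191] bottom [215, 231]
```

Slot 5 is at (470.6,237), so the delta from place 5 is about (−169,+44).

>>> jog_arm --series '[0, 0, -0.2, 0, 0, 0, 0, 0, -0.4, 0, 0, 0, 0, 0, -0.6, 0, 0, 0, 0, 0, -0.75, 0, 0, 0, 0, 0, -0.865, 0, 0, 0]'

```text
time_s: 50.88
eef_pos: [0.6392, 0.1926, 0.0623]
orientation: [-2.309, -2.13, 0.001]
wrist_force: [0.7, 0.0, 0.1]
opening: 0.0567
grip_force: 0.0
```

>>> jog_arm --series '[0, 0, 0, 0, 0, 0, 0, 0, 0, 0, 0, 0, 0, 0, 0, 0, 0, 0, 0, 0, 0, 0, 0, 0, 0, 0, 0, 0, 0, 0]' --fingers 0.3

```text
time_s: 51.5
eef_pos: [0.64, 0.1926, 0.0643]
orientation: [2.309, 2.13, 0.002]
wrist_force: [-0.2, -0.1, 5.0]
opening: 0.04
grip_force: 45.0
```

>>> jog_arm --series '[0, 0, 0.03, 0, 0, 0, 0, 0, 0.06, 0, 0, 0, 0, 0, 0.1, 0, 0, 0, 0, 0, 0.2, 0, 0, 0, 0, 0, 0.3, 0, 0, 0]'

```text
time_s: 52.12
eef_pos: [0.6398, 0.1927, 0.0952]
orientation: [-2.309, -2.13, -0.002]
wrist_force: [0.9, -0.0, -1.4]
opening: 0.0396
grip_force: 45.0
```

>>> jog_arm --series '[0, 0, 0.15, 0, 0, 0, 0, 0, 0.3, 0, 0, 0, 0, 0, 0.45, 0, 0, 0, 0, 0, 0.6, 0, 0, 0, 0, 0, 0.7, 0, 0, 0]'

```text
time_s: 52.75
eef_pos: [0.6397, 0.1926, 0.1648]
orientation: [2.309, 2.13, 0.001]
wrist_force: [0.8, -0.4, -0.8]
opening: 0.0395
grip_force: 45.0
```

>>> jog_arm --series '[-0.16, 0.04, 0, 0, 0, 0, -0.33, 0.09, 0, 0, 0, 0, -0.5, 0.13, 0, 0, 0, 0, -0.66, 0.17, 0, 0, 0, 0, -0.845, 0.22, 0, 0, 0, 0]'

```text
time_s: 53.38
eef_pos: [0.5545, 0.2146, 0.1637]
orientation: [2.309, 2.13, -0.0]
wrist_force: [0.1, 0.2, -0.7]
opening: 0.0394
grip_force: 45.0
```

>>> jog_arm --series '[-0.16, 0.04, 0, 0, 0, 0, -0.33, 0.09, 0, 0, 0, 0, -0.5, 0.13, 0, 0, 0, 0, -0.7, 0.18, 0, 0, 0, 0, -0.845, 0.22, 0, 0, 0, 0]'

```text
time_s: 54.0
eef_pos: [0.4697, 0.2367, 0.1637]
orientation: [-2.308, -2.13, 0.0]
wrist_force: [0.5, 0.8, -2.1]
opening: 0.0399
grip_force: 45.0
```

```bash
python3 - <<'E'
from h import *
t=ends()
E
```

```text
tray (array([353. , 201.1]), array([648.2, 327.1]), 0.25) tcp [468.3 237.3 163.5] open 0.0397 grip 45.0
side tray px (182, 183, 60, 49)
left [182, 191] bottom [215, 231]
```

>>> jog_arm --series '[0.005, 0, -0.15, 0, 0, 0, 0.005, 0, -0.3, 0, 0, 0, 0.005, 0, -0.45, 0, 0, 0, 0.005, 0, -0.6, 0, 0, 0, 0.005, 0, -0.77, 0, 0, 0]'

```text
time_s: 54.72
eef_pos: [0.4735, 0.2413, 0.0883]
orientation: [-2.305, -2.132, -0.014]
wrist_force: [-0.2, 22.8, 27.1]
opening: 0.0395
grip_force: 78.8
```

>>> jog_arm --series '[0, 0, -0.06, 0, 0, 0, 0, 0, -0.12, 0, 0, 0, 0, 0, -0.18, 0, 0, 0, 0, 0, -0.24, 0, 0, 0, 0, 0, -0.275, 0, 0, 0]'

```text
time_s: 55.35
eef_pos: [0.4721, 0.2387, 0.0589]
orientation: [-2.307, -2.131, -0.006]
wrist_force: [0.2, 8.4, 3.8]
opening: 0.0399
grip_force: 73.3
```

>>> jog_arm --series '[0, 0, -0.01, 0, 0, 0, 0, 0, -0.01, 0, 0, 0, 0, 0, -0.01, 0, 0, 0, 0, 0, -0.01, 0, 0, 0, 0, 0, -0.01, 0, 0, 0]' --fingers 0.65

```text
time_s: 55.98
eef_pos: [0.472, 0.2372, 0.0579]
orientation: [2.309, 2.13, 0.003]
wrist_force: [0.8, 4.2, 6.1]
opening: 0.0563
grip_force: 3.5
```

>>> jog_arm --series '[0, 0, 0.15, 0, 0, 0, 0, 0, 0.3, 0, 0, 0, 0, 0, 0.5, 0, 0, 0, 0, 0, 0.7, 0, 0, 0, 0, 0, 0.95, 0, 0, 0]'

```text
time_s: 56.6
eef_pos: [0.471, 0.2363, 0.1546]
orientation: [-2.309, -2.13, -0.0]
wrist_force: [-0.8, 0.7, -1.1]
opening: 0.0564
grip_force: 0.0
```

>>> jog_arm --series '[-0.02, 0.2, 0.2, 0, 0, 0, -0.04, 0.4, 0.4, 0, 0, 0, -0.06, 0.6, 0.4, 0, 0, 0, -0.08, 0.8, 0.4, 0, 0, 0, -0.1, 1, 0.4, 0, 0, 0]'

```text
time_s: 57.22
eef_pos: [0.4605, 0.3375, 0.1924]
orientation: [2.309, 2.13, -0.002]
wrist_force: [-0.2, 0.4, -0.8]
opening: 0.0563
grip_force: 0.0
```

>>> jog_arm --series '[-0.06, 0.2, 0, 0, 0, 0, -0.12, 0.4, 0, 0, 0, 0, -0.18, 0.6, 0, 0, 0, 0, -0.24, 0.8, 0, 0, 0, 0, -0.3, 1, 0, 0, 0, 0]'

```text
time_s: 57.85
eef_pos: [0.4305, 0.4379, 0.1931]
orientation: [2.309, 2.131, 0.0]
wrist_force: [-0.0, -0.2, -1.1]
opening: 0.0571
grip_force: 0.0
```

```bash
python3 - <<'E'
from h import *
t,s=ends();print(np.round(bot.get_state()["q"],2))
cv2.imwrite("pics/p4.png",np.hstack([t[0][120:270,130:330],s[0][130:280,140:340]])[:,:,::-1].repeat(2,0).repeat(2,1))
E
```

```text
tray (array([464.6, 167.2]), array([255.8, 107. ]), 85.0) tcp [428.8 441.1 192.8] open 0.0565 grip 0.0
side tray px (182, 183, 60, 49)
left [182, 191] bottom [215, 231]
[-1.53  0.43  0.86  1.58 -0.34  1.29 -0.69]
```

View pics/p4.png

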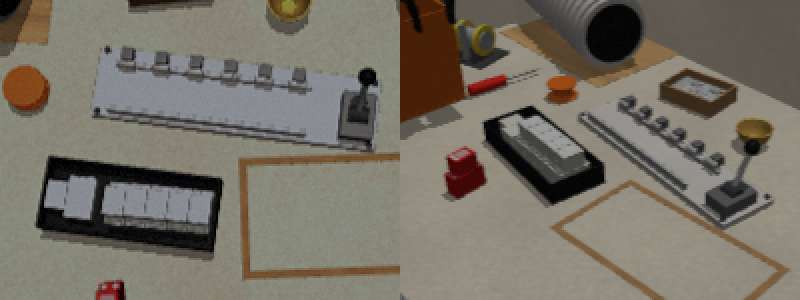

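The picture shows all six modules in the tray: five upright, and module 5 lying flat at the left end, inside the walls. The rail is empty, the lever is off and the tray is unmoved. I will push the left end of the tray with two spread fingers.

>>> jog_arm --series '[0.1, -0.2, 0, 0, 0, 0, 0.2, -0.4, 0, 0, 0, 0, 0.3, -0.6, 0, 0, 0, 0, 0.4, -0.8, 0, 0, 0, 0, 0.49, -0.98, 0, 0, 0, 0]' --fingers 0.8

```text
time_s: 58.58
eef_pos: [0.4808, 0.3368, 0.1932]
orientation: [-2.31, -2.129, -0.0]
wrist_force: [0.7, -0.2, 0.1]
opening: 0.0692
grip_force: 0.0
```

>>> jog_arm --series '[0, -0.05, -0.2, 0, 0, 0, 0, -0.1, -0.4, 0, 0, 0, 0, -0.1, -0.6, 0, 0, 0, 0, -0.1, -0.8, 0, 0, 0, 0, -0.1, -0.9, 0, 0, 0]'

```text
time_s: 59.2
eef_pos: [0.4796, 0.3285, 0.1016]
orientation: [2.308, 2.131, -0.002]
wrist_force: [0.2, -0.2, 0.0]
opening: 0.0696
grip_force: 0.0
```

>>> jog_arm --series '[0, 0, -0.2, 0, 0, 0, 0, 0, -0.4, 0, 0, 0, 0, 0, -0.6, 0, 0, 0, 0, 0, -0.75, 0, 0, 0, 0, 0, -0.8, 0, 0, 0]'

```text
time_s: 59.82
eef_pos: [0.4797, 0.3282, 0.0219]
orientation: [2.309, 2.13, -0.002]
wrist_force: [0.3, 0.6, 1.3]
opening: 0.0692
grip_force: 0.0
```

```bash
python3 - <<'E'
from h import *
t,s=ends()
f=s[0][165:245,165:265];cv2.imwrite("pics/p5.png",cv2.resize(f[:,:,::-1],(750,600),interpolation=cv2.INTER_CUBIC))
E
```

```text
tray (array([465.2, 167.8]), array([257.2, 106.5]), 84.83) tcp [479.7 328.3  22. ] open 0.0695 grip 0.0
side tray px (159, 138, 83, 94)
left [159, 167] bottom [215, 231]
```

View pics/p5.png

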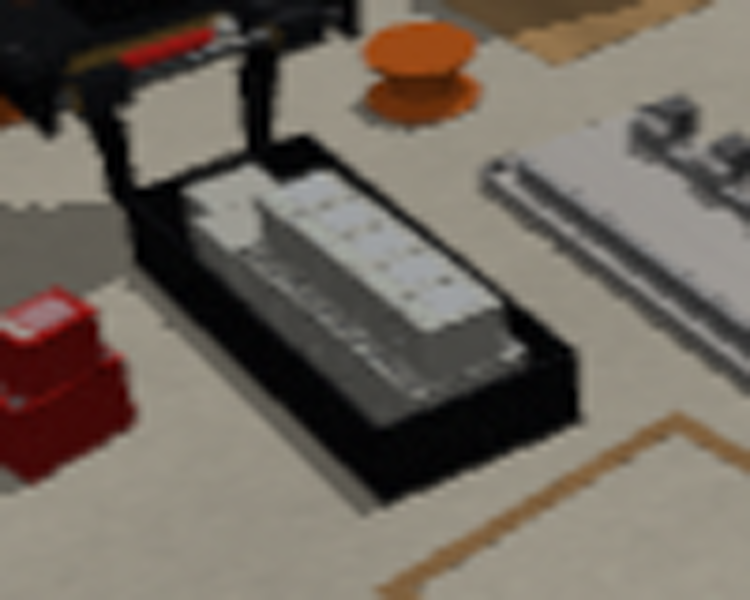

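The crop shows both fingers standing at the left end wall, with all six modules inside the tray. Now the push.

>>> jog_arm --series '[-0.005, -0.05, 0, 0, 0, 0, -0.01, -0.1, 0, 0, 0, 0, -0.015, -0.15, 0, 0, 0, 0, -0.018, -0.2, 0, 0, 0, 0, -0.02, -0.23, 0, 0, 0, 0]'

```text
time_s: 60.55
eef_pos: [0.4778, 0.3068, 0.0233]
orientation: [-2.308, -2.13, -0.003]
wrist_force: [-1.0, 6.9, -1.2]
opening: 0.0695
grip_force: 3.3
```

>>> jog_arm --series '[-0.01, -0.08, 0, 0, 0, 0.008, -0.03, -0.18, 0, 0, 0, 0.018, -0.05, -0.3, 0, 0, 0, 0.03, -0.075, -0.42, 0, 0, 0, 0.042, -0.094, -0.54, 0, 0, 0, 0.053]'

```text
time_s: 61.18
eef_pos: [0.4684, 0.253, 0.0233]
orientation: [-2.261, -2.179, -0.003]
wrist_force: [-0.8, 6.2, -1.7]
opening: 0.0699
grip_force: 3.3
```

>>> jog_arm --series '[-0.014, -0.11, 0, 0, 0, 0.011, -0.028, -0.22, 0, 0, 0, 0.022, -0.042, -0.32, 0, 0, 0, 0.033, -0.056, -0.43, 0, 0, 0, 0.043, -0.07, -0.54, 0, 0, 0, 0.053]'

```text
time_s: 61.8
eef_pos: [0.4615, 0.1989, 0.0233]
orientation: [-2.216, -2.226, -0.003]
wrist_force: [0.1, 6.6, -1.8]
opening: 0.0695
grip_force: 3.3
```

```bash
python3 - <<'E'
from h import *
t,s=ends();print(np.round(bot.get_state()["wrist_force"],1))
cv2.imwrite("pics/p6.png",np.hstack([t[0][120:280,130:380],s[0][140:300,130:380]])[:,:,::-1])
E
```

```text
tray (array([300.9, 149.6]), array([339.6, 541.5]), 71.32) tcp [461.4 197.2  23.3] open 0.0697 grip 2.8
side tray px (169, 143, 96, 105)
left [169, 155] bottom [238, 247]
[-0.5  0.6  0.9]
```

View pics/p6.png

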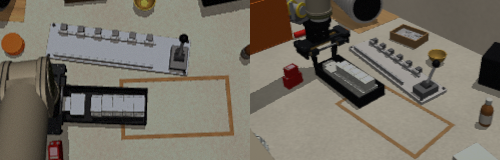

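The tray follows squarely, and its right end has passed over the left tape. I continue.

>>> jog_arm --series '[-0.01, -0.11, 0, 0, 0, 0.011, -0.02, -0.22, 0, 0, 0, 0.022, -0.03, -0.32, 0, 0, 0, 0.033, -0.04, -0.43, 0, 0, 0, 0.043, -0.05, -0.54, 0, 0, 0, 0.053]'

```text
time_s: 62.52
eef_pos: [0.4567, 0.145, 0.0233]
orientation: [-2.169, -2.272, -0.003]
wrist_force: [-0.3, 5.7, -0.7]
opening: 0.0697
grip_force: 3.6
```

>>> jog_arm --series '[-0.007, -0.11, 0, 0, 0, 0.011, -0.013, -0.22, 0, 0, 0, 0.022, -0.018, -0.32, 0, 0, 0, 0.033, -0.022, -0.43, 0, 0, 0, 0.043, -0.025, -0.54, 0, 0, 0, 0.053]'

```text
time_s: 63.15
eef_pos: [0.4542, 0.091, 0.0232]
orientation: [-2.121, -2.316, -0.002]
wrist_force: [-0.7, 8.3, -0.4]
opening: 0.0702
grip_force: 3.9
```

>>> jog_arm --series '[0.01, -0.11, 0, 0, 0, 0, 0.018, -0.22, 0, 0, 0, 0, 0.026, -0.32, 0, 0, 0, 0, 0.035, -0.43, 0, 0, 0, 0, 0.043, -0.54, 0, 0, 0, 0]'

```text
time_s: 63.78
eef_pos: [0.4586, 0.0372, 0.0233]
orientation: [-2.121, -2.316, -0.003]
wrist_force: [-1.2, 8.2, 1.4]
opening: 0.0694
grip_force: 4.2
```

>>> jog_arm --series '[0.01, -0.11, 0, 0, 0, 0, 0.018, -0.22, 0, 0, 0, 0, 0.026, -0.32, 0, 0, 0, 0, 0.035, -0.43, 0, 0, 0, 0, 0.042, -0.51, 0, 0, 0, 0]'

```text
time_s: 64.4
eef_pos: [0.4629, -0.0138, 0.0232]
orientation: [-2.121, -2.315, -0.003]
wrist_force: [-1.3, 9.8, 1.7]
opening: 0.0697
grip_force: 4.9
```

>>> jog_arm --series '[-0.01, 0.1, 0, 0, 0, 0, -0.02, 0.25, 0, 0, 0, 0, -0.03, 0.4, 0, 0, 0, 0, -0.03, 0.5, 0.2, 0, 0, 0, -0.03, 0.6, 0.4, 0, 0, 0]'

```text
time_s: 65.03
eef_pos: [0.4592, 0.0459, 0.0634]
orientation: [2.122, 2.316, -0.001]
wrist_force: [-0.7, 0.2, 0.6]
opening: 0.0696
grip_force: 0.0
```

>>> jog_arm --series '[0, 0.2, 0.2, 0, 0, 0, 0, 0.4, 0.4, 0, 0, 0, 0, 0.6, 0.6, 0, 0, 0, 0, 0.8, 0.8, 0, 0, 0, 0, 1, 1, 0, 0, 0]'

```text
time_s: 65.65
eef_pos: [0.4591, 0.1463, 0.1637]
orientation: [-2.122, -2.316, -0.0]
wrist_force: [-0.4, -0.8, 0.5]
opening: 0.0696
grip_force: 0.0
```

>>> jog_arm --series '[0, 0.2, 0, 0, 0, 0, 0, 0.4, 0, 0, 0, 0, 0, 0.6, 0, 0, 0, 0, 0, 0.8, 0, 0, 0, 0, 0, 1, 0, 0, 0, 0]'

```text
time_s: 66.28
eef_pos: [0.4595, 0.2458, 0.1628]
orientation: [2.124, 2.315, -0.001]
wrist_force: [0.4, -0.2, 0.6]
opening: 0.0699
grip_force: 0.0
```

>>> jog_arm --series '[-0.06, 0.2, 0, 0, 0, 0, -0.12, 0.4, 0, 0, 0, 0, -0.18, 0.6, 0, 0, 0, 0, -0.24, 0.8, 0, 0, 0, 0, -0.3, 1, 0, 0, 0, 0]'

```text
time_s: 66.9
eef_pos: [0.4291, 0.346, 0.1631]
orientation: [-2.123, -2.315, -0.0]
wrist_force: [0.2, 0.1, -0.4]
opening: 0.0694
grip_force: 0.0
```

```bash
python3 - <<'E'
from h import *
t=cap("top");s=cap("side")
k=blob(t[0].max(2)<60,(306.,240.));r=rect([ray(t,p[0],.04)[:2] for p in k]);print(r)
cv2.imwrite("pics/p7.png",np.hstack([t[0][120:280,200:400],s[0][170:330,180:380]])[:,:,::-1].repeat(2,0).repeat(2,1))
E
```

```text
(array([ 473.4, -153.2]), array([106.4, 255.6]), 4.89, [[409.0, -30.0], [431.0, -285.0], [537.0, -276.0], [515.0, -21.0]])
```

View pics/p7.png

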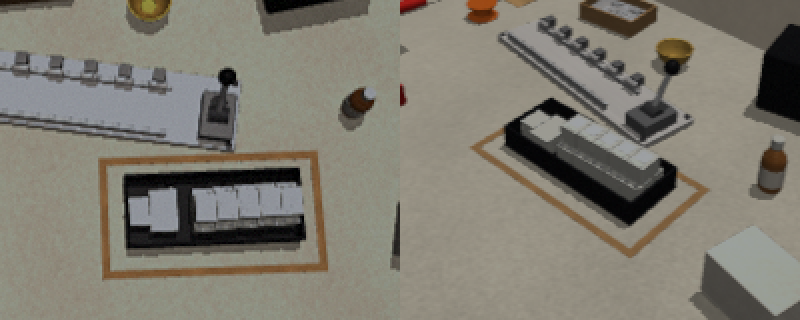

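The tray lies centred in the outline, about 4 mm off, with the six modules inside and the lever at off. I hand it in.

```bash
python3 -c "
from plant import bot
print(bot.job_done())"
```

```text
the job is handed in; nothing more can be done
None
```

The job is handed in at about 67 s of the 210 s: the lever was thrown to off first, all six modules are in the tray (five upright, one tipped onto its side against the left end after it caught on the way down), and the tray was slid, not lifted, wholly inside the outline about 4 mm off centre; no bystander was touched.

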